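# Stand the slumped stock cartons back up

### The job

Two cartons at the end of the row have slumped onto the stack of gold modules. Push them back upright with your fingers and push the row closed, so that all three cartons stand squarely in line, face to face against the steel bookend; do not lift or topple a carton, and leave the gold modules and everything else where they are.

Things in the scene. Friction and masses are not known exactly. Their poses are not given: they have to be found in the camera images.
- bookend: black welded steel bookend, screwed down and immovable: an upright plate 140 mm wide (x) and 150 mm high with a 100 mm foot behind it. Origin: on the board, middle of the foot of the upright's plain face. The row of cartons belongs on its -y side, thickness along y: y runs along the row towards the bookend, x along the cartons' depth, z up.
- carton_first: White carton, 150 deep (x) x 60 thick (y) x 140 mm tall (z), 0.28-0.56 kg, loose. Origin: centre of its underside; z up through its top, y to the bookend. It stands upright against the bookend.
- carton_middle: White carton, 150 deep (x) x 60 thick (y) x 140 mm tall (z), 0.28-0.56 kg, loose. Origin: centre of its underside; z up through its top, y to the bookend. Second of the row: slumped 30 deg away from the bookend onto the last carton. Only its lower outer edge (y -30, z 0) is on the board; it pivots there and stands by itself within 23 deg of upright, then 12-30 mm off the first carton and 9 mm off the last.
- carton_last: White carton, 150 deep (x) x 60 thick (y) x 140 mm tall (z), 0.28-0.56 kg, loose. Origin: centre of its underside; z up through its top, y to the bookend. Third, at the row's open end: slumped the same 30 deg, leaning on the upper edge of the stack of three modules. Its upper outer edge (y -30, z 140) is 120 mm over the board and juts 5 mm past the stack, free to push. Each slides at 1-4 N; pushed over 70 mm up it may tip and jam.
- module_low: gold-plated laser module, base 80 x 34 mm (x, y), 18 mm high with a steel lid, 0.3 kg, loose; origin: centre of its underside. Bottom one of the stack of three (54 mm high, long side along the cartons' depth) on which the last carton leans.
- module_mid: gold-plated laser module, base 80 x 34 mm (x, y), 18 mm high with a steel lid, 0.3 kg, loose; origin: centre of its underside. Middle one of the stack of three.
- module_top: gold-plated laser module, base 80 x 34 mm (x, y), 18 mm high with a steel lid, 0.3 kg, loose; origin: centre of its underside. Top one of the stack of three; the last carton leans on its upper edge.
- pair_low: gold-plated laser module, base 80 x 34 mm (x, y), 18 mm high with a steel lid, 0.3 kg, loose; origin: centre of its underside. Lower one of a stack of two (36 mm high), some 30 to 60 mm beyond the stack of three, away from the bookend.
- pair_top: gold-plated laser module, base 80 x 34 mm (x, y), 18 mm high with a steel lid, 0.3 kg, loose; origin: centre of its underside. Upper one of the stack of two.
- single_module: gold-plated laser module, base 80 x 34 mm (x, y), 18 mm high with a steel lid, 0.3 kg, loose; origin: centre of its underside. Alone on the board to the left; bystander.
- tape_roll: roll of packing tape lying flat, 90 mm across, 24 mm high; origin: centre of its underside; bystander.
- screwdriver: red-handled screwdriver, about 0.2 m long, 26 mm thick, lying on the board to the right along its x; origin: under its middle; bystander.
- wash_bottle: closed white bottle, 60 mm across, 150 mm high; origin: centre of its underside; bystander.
Not all that is in view belongs to the job. What is shaped like the carton_last but black or green is not meant.

How it is judged:
By the outcome, as a careful person would: the job done as asked, in the order asked, and still so for the second after the job is handed in, with the robot touching nothing.
It also fails if it takes over 32 s, if anything falls off the work surface, if the arm or the gripper's body presses on something with over 40 N, if the wrist force passes 120 N, or if a joint passes its speed limit or range.

### The arm

A 6-joint arm with a two-finger parallel gripper is mounted at the origin on the work surface. World frame = base frame: x ahead of the robot, y to its left, z up, the work surface at z = 0. Lengths are in mm, angles in rad, forces in N, time in s.
With the tool pointing down it reaches from about 350 to 775 mm from the base axis. Payload 7.3 kg.
Tool frame: the origin (TCP) lies on the centre line of the jaws, within the pads' length; the fingertips stand 22 mm ahead of it and the grasp point (between the pads) lies 3 mm ahead of it; z points along the fingers, y is the direction in which the jaws open and shut (so a half turn about z gives the same grasp; the last joint's range is limited). The gripper opens to 92 mm and grips with 3 to 60 N. Pads are 19 mm wide; open, the fingers measure 130 mm over their backs; the gripper's body (75 mm by 190 mm) begins 47 mm behind the grasp point.
Start: joints at [1.094, 0.342, 1.524, -0, 1.275, -0.146], TCP at [170.505, 496.559, 248.741] pointing down, gripper open.
Joint ranges: [-2.53, 2.53], [-0.77, 2.02], [0.04, 2.7], [-1, 4.14], [0.28, 2.66], [-3.11, 3.11]. Speed limits (rad/s): [2.57, 2.57, 3.14, 3.14, 3.14, 3.14].

### API

Orientations are given as [roll, pitch, yaw] about the fixed x, y, z axes, in that order (R = Rz(yaw) Ry(pitch) Rx(roll)).
In Python, from plant import get_obs, capture, bot, spot_in gives the robot as it stands.
- The arm moves only by the shell command python3 -m handwheel 'ROWS' [OPENING]. ROWS is JSON, a list of rows, each a list of 2 entries, a list of its own where there are three numbers: the shift along the world's x, y, z in mm, then the turn, a rotation vector about the world's x, y, z in rad. In form: [[[x, y, z], [wx, wy, wz]], ...]. A call has 1 to 12 rows; each row shifts and turns the commanded pose from where the row before left it; what a row does not reach is not made up. A row lasts 1/8 s, in which the tool goes at most 62.5 mm and 10.7 degrees, less where a joint would pass 70% of its speed; a pose out of reach is approached as far as the arm can. A call is refused whole if a number of a shift passes 62.5 or a number of a turn 0.188, either way. A call with a gripper value outside its range is refused whole. OPENING is the closure, from 0 (fully open) to 1 (shut), set as the call begins (- or left out, the last holds). The fingers move at their own pace and stop on an object; the grip force is fixed at half the most. Time passes only in rows, so rows that do not move let the fingers close. It gives the time, the measured TCP pose, the force and the opening at its end, in the units of the state.
- get_obs(): the state, without advancing time (a new reading comes with each control period).
- capture(name): name is "side" or "top"; returns a dict with "img" (384x512x3 uint8, red, green, blue), "fx", "fy", "cx", "cy" (pixels), "k1" (the pictures are not rectified: a ray, as slopes to the right and down, at radius r is drawn at 1 + k1 r^2 times it, then the intrinsics apply), "cam_to_world" (4x4, takes a point from camera to world coordinates). Camera axes: x right, y up, looking along -z (the intrinsics and any distortion apply to the point x, -y, -z); pixel columns grow to the right and rows downward; lengths in mm; the calibration is good to about 2 mm. A picture is of the moment at which its call begins. There is no depth.
- bot.close_job(): hands the job in, once; it reports no verdict.
Trained networks look in the newest picture that a camera, given by its name, has taken for a name from the list of things; names that differ only in an ending like _2 or _b are one class to them, and where a whole thing is asked for, a point or a joint stands for the part that bears it (a point fixed in the world has none). Each returns a list of dicts, best first, with "score" (0 to 1); they miss things now and then, are a little off and sometimes report something else, mostly with a low value. They report only what shows in the picture. A call takes as long as a camera call. They do not tell look-alikes from the thing itself.
- spot_in(thing, camera): "xyz" ([x, y, z] in mm, in the coordinates of the camera as it stood for that picture, good to about 4 mm: the middle of the surface that is visible of it).
The state is a dict: "time": time; "joint_positions": joint angles; "dq": joint speeds; "tau": joint torques, N m; "tool_pos": TCP position; "tcp_rot": TCP orientation; "contact_force": force on the tool from outside, world axes, zero at the start; "moment": the same for the moment, N m; "grip_width": finger opening in mm.
Only numpy, scipy, OpenCV 4.12 (cv2) and the standard library are available. Lean on these libraries where they do the work, as an engineer would, in place of code of your own. Each camera call takes 0.05 s, during which the arm holds its last target. There are 200 camera calls.

## Working session

There is one attempt and no reset: what is moved stays moved. The work goes in short steps, Python scripts to look and compute and a shell command to move; the robot and the scene stay as the last step left them, time stands still between calls to the robot, and variables do not carry over. Pictures are saved under pics/ and viewed, about 8 in all and at most 12, crops included, and the job is handed in when it is done.

```bash
ls; mkdir -p pics
cat > h.py <<'E'
import numpy as np, cv2
from plant import get_obs, capture, bot, spot_in
def snap(cam,fn=None):
    c=capture(cam)
    if fn: cv2.imwrite('pics/'+fn,c['img'][:,:,::-1])
    return c
def w(c,p): return (np.array(c['cam_to_world'])@np.r_[p,1])[:3]
def K(c): return np.array([[c['fx'],0,c['cx']],[0,c['fy'],c['cy']],[0,0,1.]])
def ray(c,u,v):
    d=np.array([c['k1'],0,0,0.])
    n=cv2.undistortPoints(np.array([[[u,v]]],float),K(c),d)[0,0]
    M=np.array(c['cam_to_world']); return M[:3,3],M[:3,:3]@np.array([n[0],-n[1],-1])
def onz(c,u,v,z):
    o,d=ray(c,u,v); return o+d*(z-o[2])/d[2]
def onx(c,u,v,x):
    o,d=ray(c,u,v); return o+d*(x-o[0])/d[0]
def proj(c,P):
    M=np.linalg.inv(np.array(c['cam_to_world'])); p=M[:3,:3]@np.array(P)+M[:3,3]
    x,y=p[0]/-p[2],-p[1]/-p[2]; s=1+c['k1']*(x*x+y*y)
    return np.array([c['fx']*x*s+c['cx'],c['fy']*y*s+c['cy']])
E
python3 - <<'E'
from h import *
import json
for cam in('side','top'):
    c=snap(cam,cam+'0.png'); print(cam,np.round(np.array(c['cam_to_world']),2).tolist(),c['fx'],c['k1'])
    for t in ['bookend','carton_first','module_top','pair_top','single_module','tape_roll','screwdriver','wash_bottle']:
        print(t,[(round(d['score'],2),np.round(w(c,d['xyz'])).tolist(),np.round(proj(c,w(c,d['xyz']))).tolist()) for d in spot_in(t,cam)[:4]])
print(get_obs())
E
```

```text
pics
side [[0.9, -0.27, 0.33, 940.51], [0.43, 0.59, -0.68, -905.83], [-0.01, 0.76, 0.65, 929.2], [0.0, 0.0, 0.0, 1.0]] 460.41338669982264 -0.0805120057309703
bookend [(0.92, [617.0, 189.0, 63.0], [321.0, 159.0])]
carton_first [(0.58, [560.0, 120.0, 107.0], [296.0, 155.0])]
module_top [(0.68, [500.0, -89.0, 52.0], [247.0, 207.0]), (0.52, [505.0, -94.0, 25.0], [248.0, 215.0])]
pair_top [(0.89, [506.0, -172.0, 36.0], [235.0, 231.0])]
single_module [(0.58, [410.0, 428.0, 15.0], [289.0, 119.0])]
tape_roll [(0.95, [349.0, -397.0, 17.0], [138.0, 276.0]), (0.59, [508.0, -174.0, 38.0], [235.0, 232.0])]
screwdriver [(0.8, [505.0, -456.0, 23.0], [177.0, 317.0])]
wash_bottle [(0.84, [625.0, 410.0, 80.0], [346.0, 119.0]), (0.67, [503.0, -99.0, 5.0], [246.0, 221.0])]
top [[0.14, 0.97, -0.2, 313.9], [-0.99, 0.14, -0.03, -15.82], [0.0, 0.2, 0.98, 1040.02], [0.0, 0.0, 0.0, 1.0]] 362.0524196958693 -0.009009396278737123
bookend [(0.73, [571.0, 230.0, 5.0], [188.0, 161.0])]
carton_first [(0.58, [535.0, 144.0, 138.0], [209.0, 166.0])]
module_top [(0.59, [532.0, 137.0, 141.0], [211.0, 167.0]), (0.5, [495.
[... 381 characters left out ...]
, [613.0, 418.0, 99.0], [117.0, 128.0])]
{'time': 0.9, 'joint_positions': array([ 1.09399681e+00,  3.41945912e-01,  1.52411679e+00,  4.41394036e-06,
        1.27543816e+00, -1.45974437e-01]), 'dq': array([ 0.00072922, -0.00085109,  0.0005551 , -0.00034279, -0.00097062,
       -0.00140499]), 'tau': array([-2.18209248e-04, -4.31116998e+01, -2.44475394e+01,  7.18162302e-02,
        4.83505963e-02, -1.21341009e-05]), 'tool_pos': array([170.49602049, 496.54105211, 248.7627302 ]), 'tcp_rot': array([3.14150122e+00, 9.17382343e-06, 2.81076629e+00]), 'contact_force': array([ 0.1787163 ,  0.80687005, -0.86245282]), 'moment': array([0.02310765, 0.00657781, 0.00350939]), 'grip_width': 91.39304093569046}
```

Run:
```python
import cv2
a=cv2.imread('pics/side0.png')[110:290,170:400]; cv2.imwrite('pics/s0.png',cv2.resize(a,None,fx=3.4,fy=3.3,interpolation=2))
b=cv2.imread('pics/top0.png')[80:260,160:390]; cv2.imwrite('pics/t0.png',cv2.resize(b,None,fx=3.4,fy=3.3,interpolation=2))
```

```text
(no output)
```

View pics/s0.png

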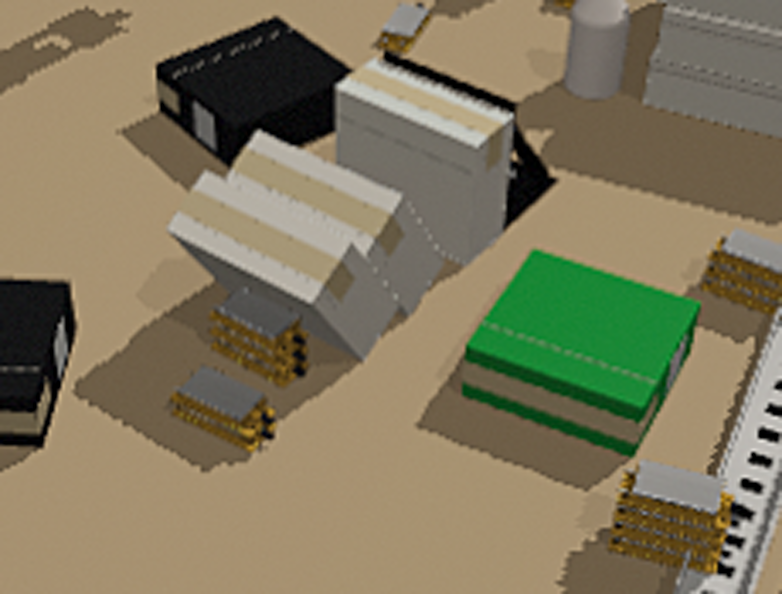

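View pics/t0.png

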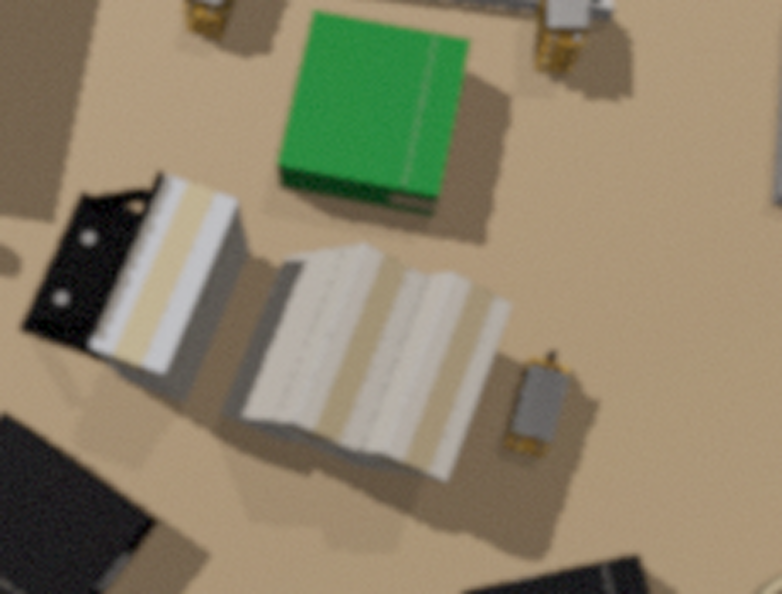

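```bash
cat > m.py <<'E'
from h import *
c=capture('top'); s=capture('side')
T=lambda x,y,z:onz(c,160+x/3.4,80+y/3.3,z)
S=lambda x,y,z:onz(s,170+x/3.4,110+y/3.3,z)
def pr(n,a): print(n,np.round(a,1))
P={n:T(*q) for n,q in dict(fo1=(238,198,140),fo0=(165,374,140),fi1=(165,174,140),fi0=(92,345,140),lo1=(510,303,120),lo0=(447,481,120),li1=(452,272,150),mo=(365,243,150),pt=(568,370,36),pb=(550,440,36),pc=(528,363,36),pd=(513,433,36)).items()}
for n in P: pr(n,P[n])
Q={n:S(*q) for n,q in dict(fo1=(483,148,140),fo0=(338,93,140),fi1=(514,113,140),fi0=(375,60,140),lo1=(316,304,120),lo0=(168,227,120),base1=(362,358,0),fb1=(463,265,0)).items()}
for n in Q: pr('S'+n,Q[n])
ax=[P['fo1']-P['fo0'],P['fi1']-P['fi0'],P['lo1']-P['lo0'],Q['fo1']-Q['fo0'],Q['fi1']-Q['fi0'],Q['lo1']-Q['lo0']]
for a in ax: print(np.linalg.norm(a),np.degrees(np.arctan2(a[1],a[0])))
E
python3 m.py
```

```text
fo1 [610.7 100.2 140. ]
fo0 [463.1 131.3 140. ]
fi1 [622.3 159.1 140. ]
fi0 [477.6 189.2 140. ]
lo1 [ 561.4 -118.4  120. ]
lo0 [414.4 -88.2 120. ]
li1 [571.5 -69.2 150. ]
mo [585.1  -1.5 150. ]
pt [ 532.3 -182.3   36. ]
pb [ 470.2 -174.1   36. ]
pc [ 533.5 -148.7   36. ]
pd [ 471.7 -143.3   36. ]
Sfo1 [616.6  98.7 140. ]
Sfo0 [472.2 123.  140. ]
Sfi1 [622.7 158.3 140. ]
Sfi0 [480.3 185.5 140. ]
Slo1 [ 564.5 -118.9  120. ]
Slo0 [416.1 -84.  120. ]
Sbase1 [573.  -48.2   0. ]
Sfb1 [606.  100.9   0. ]
150.81527987750871 -11.884367493190984
147.7986238938887 -11.75314485111108
150.0494967512245 -11.634179387124304
146.4251220723034 -9.562553961832812
144.9634147494504 -10.829114927362532
152.44194685010405 -13.268435776148063
```

```bash
python3 -m handwheel '[[[40,-45,0],[0,0,-0.1805]],[[40,-45,0],[0,0,-0.1805]],[[40,-45,0],[0,0,-0.1805]],[[40,-45,0],[0,0,-0.1805]],[[19,-57,0],[0,0,-0.1805]],[[19,-57,0],[0,0,-0.1805]],[[19,-57,0],[0,0,-0.1805]],[[19,-57,0],[0,0,-0.1805]],[[19,-57,0],[0.149,-0.031,0]],[[19,-57,0],[0.149,-0.031,0]],[[19,-57,0],[0.149,-0.031,0]],[[19,-57,0],[0.149,-0.031,0]]]'
cat > st.py <<'E'
from h import *
from scipy.spatial.transform import Rotation as R
o=get_obs(); p=o['tool_pos']; M=R.from_euler('xyz',o['tcp_rot']).as_matrix()
O=np.array([538.5,114.5]); ex=np.array([.979,-.203]); ey=np.array([.203,.979])
print('t',o['time'],'a,b,z',np.round([(p[:2]-O)@ex,(p[:2]-O)@ey,p[2]],1),'zt',np.round([M[:2,2]@ex,M[:2,2]@ey,M[2,2]],3),'yt',np.round([M[:2,1]@ex,M[:2,1]@ey,M[2,1]],3),'q',np.round(o['joint_positions'],2),'F',np.round(o['contact_force'],1))
E
python3 st.py
```

```text
time: 2.5
tool_pos: [481.3, -136.3, 249.4]
tcp_rot: [3.14, -0.599, 1.368]
contact_force: [1.6, 0.1, 0.1]
grip_width: 91.9
t 2.5 a,b,z [  -5.1 -257.2  249.4] zt [ 0.001  0.563 -0.826] yt [1.    0.001 0.001] q [-0.73  0.41  1.57  0.51  1.5  -0.65] F [1.6 0.1 0.1]
```

```bash
python3 -m handwheel '[[[0,0,-46],[0,0,0]],[[0,0,-46],[0,0,0]],[[0,0,-45],[0,0,0]],[[1.8,8.8,0],[0,0,0]],[[1.8,8.8,0],[0,0,0]],[[1.8,8.8,0],[0,0,0]],[[1.2,5.9,0],[0,0,0]],[[1.2,5.9,0],[0,0,0]]]'; python3 st.py; python3 -m handwheel '[[[1.2,5.9,0],[0,0,0]],[[1.2,5.9,0],[0,0,0]],[[1.2,5.9,0],[0,0,0]],[[0,0,0],[0,0,0]],[[0,0,0],[0,0,0]]]'; python3 st.py
python3 - <<'E'
from h import *
s=snap('side','side1.png'); c=snap('top','top1.png')
a=s['img'][110:290,170:350,::-1];b=c['img'][100:280,170:350,::-1]
cv2.imwrite('pics/v1.png',cv2.resize(np.hstack([a,b]),None,fx=2.2,fy=2.2,interpolation=2))
E
```

```text
time: 3.5
tool_pos: [488.9, -95.1, 112.2]
tcp_rot: [-3.14, -0.594, 1.368]
contact_force: [-0.4, 0.2, 0.3]
grip_width: 92.1
t 3.5 a,b,z [  -6.  -215.3  112.2] zt [-0.002  0.559 -0.829] yt [ 1.     0.003 -0.001] q [-0.66  0.57  1.75  0.57  1.18 -0.78] F [-0.4  0.2  0.3]
time: 4.12
tool_pos: [492.2, -77.9, 111.4]
tcp_rot: [-3.139, -0.594, 1.367]
contact_force: [0.2, -0.6, -0.5]
grip_width: 91.6
t 4.125 a,b,z [  -6.3 -197.8  111.4] zt [-0.003  0.56  -0.829] yt [ 1.     0.002 -0.002] q [-0.63  0.56  1.77  0.59  1.16 -0.76] F [ 0.2 -0.6 -0.5]
```

View pics/v1.png

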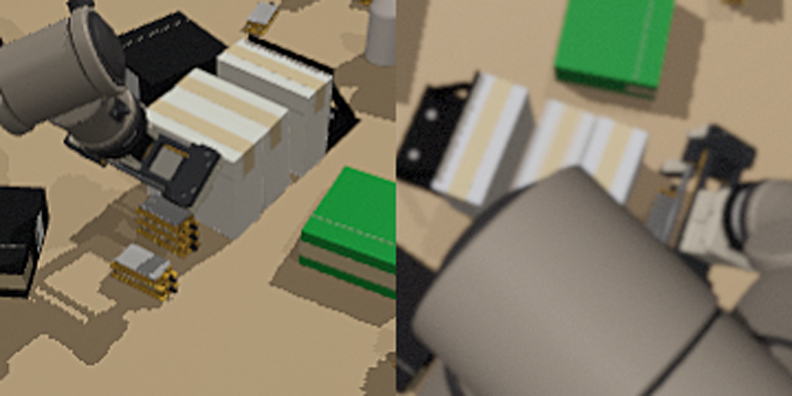

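```bash
cat > rb.py <<'E'
from h import *
O=np.array([538.5,114.5]); ex=np.array([.979,-.203]); ey=np.array([.203,.979])
def rb(P): return np.round([(P[:2]-O)@ex,(P[:2]-O)@ey,P[2]],1)
E
python3 - <<'E'
from rb import *
c=capture('top'); s=capture('side')
for n,x,y in [('l1',648,125),('l0?',628,202),('fo1',532,85),('mi1',553,100),('lm',600,115)]: print(n,rb(onz(c,170+(x-396)/2.2,100+y/2.2,140)))
for n,x,y,z in [('l1',236,163,140),('l0',148,119,140),('lb',234,239,0),('fo1',320,98,140),('mi1',289,115,140),('mi0',197,70,140)]: print('S',n,rb(onz(s,170+x/2.2,110+y/2.2,z)))
E
```

```text
l1 [  79.3 -147.9  140. ]
l0? [ -15.5 -156.5  140. ]
fo1 [ 78.7  -2.4 140. ]
mi1 [ 69.8 -32.4 140. ]
lm [ 71.5 -90.8 140. ]
S l1 [  74.4 -162.2  140. ]
S l0 [ -64.5 -158.8  140. ]
S lb [  66.9 -152.9    0. ]
S fo1 [ 86.6   7.3 140. ]
S mi1 [ 74.  -46.4 140. ]
S mi0 [-79.1 -37.4 140. ]
```

```bash
python3 -m handwheel '[[[1.8,8.3,0],[0,0,0]],[[1.7,8.3,0],[0,0,0]],[[0,0,-12],[0,0,0]],[[0,0,-12],[0,0,0]],[[0,0,-13],[0,0,0]]]'; python3 st.py; python3 -m handwheel '[[[1,4.9,-1],[0,0,0]],[[1,4.9,-1],[0,0,0]],[[1,4.9,-1],[0,0,0]],[[1,4.9,-1],[0,0,0]],[[1,4.9,-1],[0,0,0]],[[1,4.9,-1],[0,0,0]]]'; python3 st.py
python3 - <<'E'
from h import *
s=snap('side','side2.png'); c=snap('top','top2.png')
a=s['img'][110:290,170:350,::-1];b=c['img'][100:280,170:350,::-1]
cv2.imwrite('pics/v2.png',cv2.resize(np.hstack([a,b]),None,fx=2.2,fy=2.2,interpolation=2))
E
```

```text
time: 4.95
tool_pos: [495.5, -61.3, 73.3]
tcp_rot: [-3.138, -0.594, 1.366]
contact_force: [-0.3, 0.7, -0.7]
grip_width: 91.9
t 4.95 a,b,z [  -6.4 -180.8   73.3] zt [-0.003  0.56  -0.828] yt [ 1.     0.002 -0.003] q [-0.6   0.62  1.8   0.63  1.07 -0.8 ] F [-0.3  0.7 -0.7]
time: 5.7
tool_pos: [502.9, -33.3, 69.5]
tcp_rot: [3.139, -0.592, 1.369]
contact_force: [-2.5, -10.4, 8.0]
grip_width: 91.6
t 5.7 a,b,z [  -4.8 -151.9   69.5] zt [ 0.001  0.558 -0.83 ] yt [1.    0.001 0.002] q [-0.54  0.62  1.82  0.66  1.03 -0.79] F [ -2.5 -10.4   8. ]
```

View pics/v2.png

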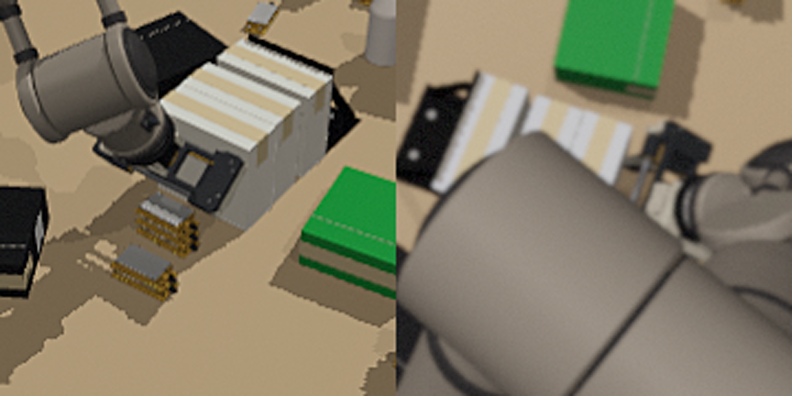

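```bash
for i in 1; do python3 -m handwheel '[[[0.6,2.9,0.5],[0,0,0]],[[0.6,2.9,0.5],[0,0,0]]]'; python3 st.py;  done; python3 -m handwheel '[[[0.6,2.9,0],[0,0,0]]]'; python3 st.py
```

```text
time: 6.05
tool_pos: [503.7, -27.0, 69.8]
tcp_rot: [3.141, -0.592, 1.368]
contact_force: [-0.8, -6.2, -0.6]
grip_width: 91.6
t 6.05 a,b,z [  -5.4 -145.6   69.8] zt [-0.     0.558 -0.83 ] yt [1.    0.001 0.   ] q [-0.53  0.62  1.83  0.67  1.02 -0.78] F [-0.8 -6.2 -0.6]
time: 6.18
tool_pos: [504.1, -24.0, 69.7]
tcp_rot: [3.141, -0.592, 1.368]
contact_force: [-0.2, -6.1, 0.9]
grip_width: 91.5
t 6.175 a,b,z [  -5.5 -142.5   69.7] zt [-0.001  0.558 -0.83 ] yt [1.    0.001 0.   ] q [-0.53  0.62  1.83  0.67  1.02 -0.78] F [-0.2 -6.1  0.9]
```

```bash
python3 -m handwheel '[[[0.6,2.9,0],[0,0,0]]]'; python3 st.py|cut -c1-40;python3 -m handwheel '[[[0.5,2.4,0],[0,0,0]]]'
```

```text
time: 6.3
tool_pos: [504.7, -21.0, 69.7]
tcp_rot: [-3.142, -0.592, 1.368]
contact_force: [-1.5, -6.5, 0.5]
grip_width: 92.0
t 6.3 a,b,z [  -5.6 -139.6   69.7] zt [-
time: 6.42
tool_pos: [505.1, -19.5, 69.6]
tcp_rot: [3.141, -0.59, 1.369]
contact_force: [-7.8, -18.3, 5.4]
grip_width: 92.0
```

```bash
python3 -m handwheel '[[[0.3,1.2,0],[0,0,0]],[[0,0,0],[0,0,0]]]'; python3 st.py
python3 - <<'E'
from h import *
s=snap('side','side3.png'); c=snap('top','top3.png')
a=s['img'][120:220,240:340,::-1];b=c['img'][120:220,180:280,::-1]
cv2.imwrite('pics/v3.png',cv2.resize(np.hstack([a,b]),None,fx=4,fy=4,interpolation=2))
E
```

```text
time: 6.68
tool_pos: [505.1, -19.4, 69.6]
tcp_rot: [3.141, -0.589, 1.368]
contact_force: [-7.8, -16.7, 4.9]
grip_width: 91.6
t 6.675 a,b,z [  -5.5 -137.8   69.6] zt [-0.     0.556 -0.831] yt [1.    0.001 0.001] q [-0.52  0.61  1.83  0.67  1.01 -0.77] F [ -7.8 -16.7   4.9]
```

View pics/v3.png

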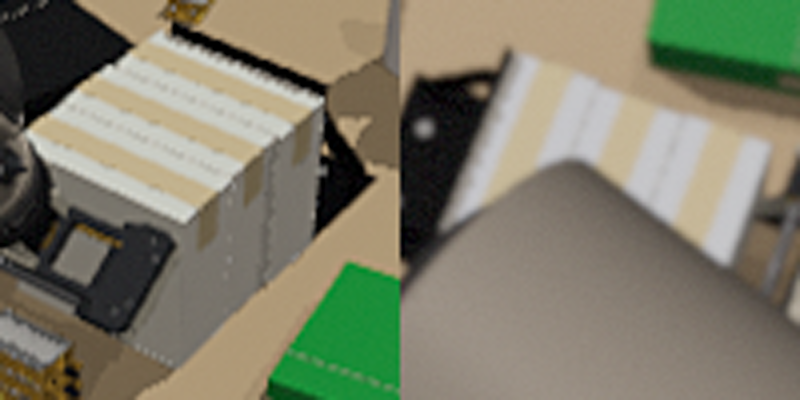

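```bash
python3 -m handwheel '[[[-0.6,-3,0],[0,0,0]],[[-2,-10,0],[0,0,0]],[[-2,-10,20],[0,0,0]],[[-4,-20,40],[0,0,0]],[[0,-10,55],[0,0,0]],[[-10,-30,50],[0,0,0]],[[-20,-55,0],[0,0,0]],[[-20,-55,0],[0,0,0]],[[-20,-55,0],[0,0,0]],[[-20,-55,0],[0,0,0]],[[0,0,0],[0,0,0]]]'
python3 - <<'E'
from rb import *
s=snap('side','side4.png'); c=snap('top','top4.png')
a=s['img'][115:265,225:375,::-1];b=c['img'][110:260,180:330,::-1]
cv2.imwrite('pics/v4.png',cv2.resize(np.hstack([a,b]),None,fx=2.66,fy=2.66,interpolation=2))
E
```

```text
time: 8.15
tool_pos: [404.8, -322.9, 233.7]
tcp_rot: [-3.138, -0.594, 1.362]
contact_force: [-0.3, -0.1, -0.5]
grip_width: 91.9
```

View pics/v4.png

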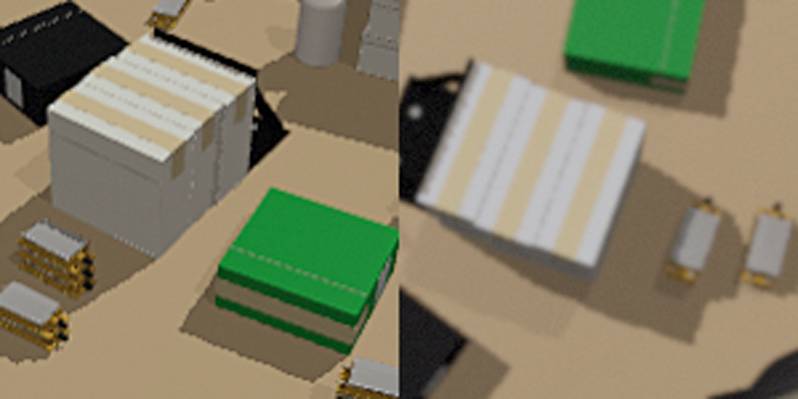

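Run:
```python
from rb import *
c=capture('top'); s=capture('side'); 
for n,x,y in [('f1',478,62),('l1',646,121),('l0',597,269),('f0',417,200)]: print(n,rb(onz(c,180+(x-400)/2.66,110+y/2.66,140)))
for n,x,y in [('f1',254,77),('l1',164,162),('l0',49,109),('f0',145,36)]: print('S',n,rb(onz(s,225+x/2.66,115+y/2.66,140)))
for t in ['pair_top','single_module','tape_roll','screwdriver','wash_bottle','module_top']: print(t,[(round(d['score'],2),np.round(w(c,d['xyz'])).tolist()) for d in spot_in(t,'top')[:3]])
# image shift of the pair stack (pics 0 vs 4, side view)
a=cv2.imread('pics/side0.png',0);b=cv2.imread('pics/side4.png',0)
for nm,(u,v,W,H) in dict(pair=(219,220,34,28),stack3=(230,208,32,20)).items():
    r=cv2.matchTemplate(b[v-6:v+H+6,u-6:u+W+6],a[v:v+H,u:u+W],cv2.TM_CCOEFF_NORMED); print(nm,cv2.minMaxLoc(r)[1::2],'0 shift=(6,6)')
# lateral step profile: bottom and top edges of white top in top view
im=cv2.imread('pics/top4.png'); cv2.imwrite('pics/v5.png',cv2.resize(im[125:220,182:277],None,fx=6.3,fy=6.3,interpolation=2))
```

```text
f1 [ 72.2  58.1 140. ]
l1 [  72.  -117.5  140. ]
l0 [ -80.3 -122.6  140. ]
f0 [-76.9  61.7 140. ]
S f1 [ 71.1  60.  140. ]
S l1 [  75.  -119.8  140. ]
S l0 [ -74.1 -119.6  140. ]
S f0 [-72.2  54.7 140. ]
pair_top [(0.57, [498.0, -164.0, 36.0])]
single_module [(0.91, [402.0, 440.0, 22.0])]
tape_roll []
screwdriver [(0.54, [480.0, -435.0, 20.0])]
wash_bottle [(0.75, [610.0, 419.0, 99.0])]
module_top [(0.66, [493.0, -80.0, 60.0])]
pair (0.6964156627655029, (6, 6)) 0 shift=(6,6)
stack3 (0.7554267644882202, (6, 6)) 0 shift=(6,6)
```

View pics/v5.png

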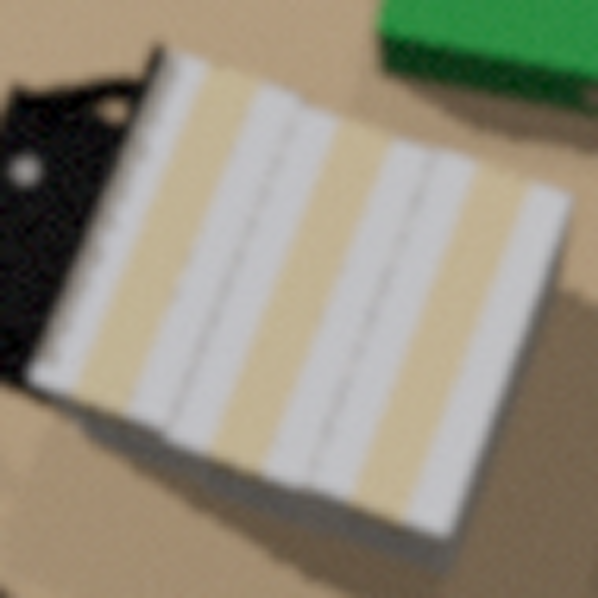

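```bash
python3 -c "
from plant import bot
print(bot.close_job())"
```

```text
the job is handed in; nothing more can be done
None
```

I pushed both slumped cartons upright and closed the row, and the job is handed in. The clock read 8.15 s after the last move, plus a few camera calls, against the 32 s limit.

**What I did:** I tilted the tool about 35° with the two fingers open. They pushed the last carton at about 100 mm height, and it carried the middle carton upright with it. I then lowered the fingertips behind the last carton, pushed it at 55–62 mm height until the row met the first carton, and backed the arm clear.

**Last checks:**
- **Row:** it measures about 180 mm long from front to back (175–184 mm across the four edge readings from both cameras), which is three touching cartons. No gaps showed.
- **Alignment:** the cartons look square, with sideways steps of about 1–2 mm between them.
- **Forces:** the largest force I read was about 20 N, as the row closed. It was near zero after the arm backed away.
- **Modules:** both module stacks showed no shift in the side view, though the image match was only fair (0.70 and 0.76) because the shadows had changed.
- **Bystanders:** the single module and wash bottle are within 3 mm of their first positions.

**Not confirmed:** the detector did not report the tape roll in the last top view. It placed the screwdriver about 16 mm from its first reading, with a low score of 0.54. The arm was near both in that view and probably hid part of them. The tool stayed well above their height, so I take these as viewing effects and did not recheck.

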